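Prop leg down, mounting frame held upright

TASK

The painting frame on the mounting stand is leaning back with its prop leg folded up and strapped. Swing the hasp down off the leg until it hangs along the post, flip the leg over its balance point and all the way down while the frame still leans, then stand the frame upright by its top bar and keep it gripped there: finish while holding it upright, with the leg's foot clear of the base. Leave everything else on the table where it is.

Things in the scene. Friction and masses are not known exactly. Their poses are not given: they have to be found in the camera images.
- stand: The mounting stand's fixed dark wooden base, a plate 240 (its x) by 360 (its y, from -150 to +210) by 20 thick. Origin on the table top, 36 below the frame's hinge line, midway between the frame's posts. x points from the frame's face side to its rear, y along the hinge line towards the side with the leg, z up. Two raked stops behind the frame carry it while it leans.
- frame (a joint): Tilt of the wooden frame (0.5 to 0.8 kg) about its bottom hinge line, along the base's y: 0 = upright, + = leaning to the rear (base's +x), 0.42 = resting on the rear stops, where it starts; - = tipping to its face side, free to -0.4. Swings freely and falls either way if not held.
- frame_hinge (a point): On the frame's hinge line, midway between its posts, 36 above the table. Axes turn with the frame: z up along the posts, y along the hinge line, -x out of the face. Posts 18 square, 260 tall, at y = -110 and +110; between them a 6 thick board with a painting, its top edge at z = 190.
- top_bar (a point): Centre of the frame's round wooden top bar, 16 thick, 202 long between the posts, along the frame's y; 250 from the hinge line along the posts. Open beneath (52 clear below the bar), so that it can be pinched from above across its thickness.
- hasp (a joint): Turn of the steel hasp about its pivot pin on the +y post (axis out of the frame's face). 0 = strap across the leg, pointing to the frame's +y (starts at 0 to 0.15); grows as the free end swings DOWN; 1.57 = hanging straight down along the post, clear of the leg; stop at 1.6. Stays where it is left (friction 0.04 N m).
- hasp_pivot (a point): The hasp's pivot on the face of the +y post: 110 along y and 150 along z from frame_hinge, in the strap's plane (12 out of the frame's middle plane to the face side).
- hasp_pin (a point): Middle of the gripping length of the hasp's round steel pull pin, 12 thick, standing out 44 from the strap in the frame's -x; 70 from the pivot along the strap (16 wide, 4 thick) and 30 farther out of the face than hasp_pivot. The grip point is 28 from the strap.
- leg (a joint): Turn of the steel prop leg (12 square, 0.09 kg) about its hub outside the +y post, axis along y. 0 = folded up along the post; grows as the foot swings over to the face side (-x) and down; 2.5 = down stop. With the frame leaning 0.42 its balance point is 0.42: past that it falls to the down stop by itself, before it it falls back. The hasp's strap blocks it until swung off.
- leg_hinge (a point): Centre of the leg at its hub: 140 along y and 100 along z from frame_hinge.
- leg_foot (a point): Middle of the leg's cross foot, a rubber rod 16 thick, 66 long along the frame's y, sticking outwards; 115 from the hub along the leg and 32 farther out in y than leg_hinge. Grippable from above across its thickness. Leg down and frame upright, it hangs about 15 clear of the base; if the frame tips to the face side by about 0.2 the foot lands on the base.
- seal: Bystander, leave alone: stone seal block 26x26x55, standing on the stand's base (mm); origin at its underside.
- weight: Bystander, leave alone: steel paperweight bar 22x120x14, lying on the stand's base (mm); origin at its underside.
- ink_bottle: Bystander, leave alone: black ink bottle, 56 across, 110 tall (mm); origin at its underside.
- water_cup: Bystander, leave alone: white cup, 72 across, 65 tall (mm); origin at its underside.
- inkstone: Bystander, leave alone: dark inkstone 85x130x22 (mm); origin at its underside.
- brush: Bystander, leave alone: writing brush, 200 long, lying on the table (mm); origin at its underside.
- paste_jar: Bystander, leave alone: blue seal-paste jar, 60 across, 35 tall (mm); origin at its underside.

How it is judged (in metres and radians):
On the way, in this order (a step that is already met when the one before it is completed fails the run):
1. the hasp hangs down, off the leg, which is still folded (value of joint hasp above 1.3 rad and value of joint leg below 0.3 rad), for 0.2 s.
2. the leg is flipped all the way down while the frame still leans on its stops (value of joint leg above 2.35 rad and value of joint frame above 0.3 rad), for 0.2 s.
At the end, for the whole second after the job is handed in: the frame within 0.07 rad (4 degrees) of upright and still, held by the fingers on its top bar (more than 2 N), the leg on its down stop (above 2.35) with neither the base nor the robot touching it, the hasp still hanging (above 1.3) (value of joint frame between -0.07 and 0.07 rad and velocity of joint frame between -0.1 and 0.1 rad/s and value of joint leg above 2.35 rad and value of joint hasp above 1.3 rad and contact force between the fingers and frame_c0 above 2 N and contact force between leg and stand below 0.3 N and contact force between leg and the arm below 0.3 N); the arm keeps its last pose, push and grip.
It fails at once if another thing on the table or the stand is moved by more than 25 mm (distance of any of seal, weight, ink_bottle, water_cup, inkstone, brush, paste_jar from where it was at the start of the episode above 0.025 m).
It also fails if it takes over 72 s, if anything falls off the work surface, if the arm or the gripper's body presses on something with over 40 N, if the wrist force passes 120 N, or if a joint passes its speed limit or range.

ROBOT

A 6-joint arm with a two-finger parallel gripper is mounted at the origin on the work surface. World frame = base frame: x ahead of the robot, y to its left, z up, the work surface at z = 0. Lengths are in mm, angles in rad, forces in N, time in s.
With the tool pointing down it reaches from about 400 to 925 mm from the base axis. Payload 12.5 kg.
Tool frame: the origin (TCP) lies midway between the tips of the shut fingers; the grasp point (between the pads) lies 19 mm behind it; z points along the fingers, y is the direction in which the jaws open and shut (so a half turn about z gives the same grasp; the last joint's range is limited). The gripper opens to 95 mm and grips with 3 to 60 N. Pads are 20 mm wide; open, the fingers measure 119 mm over their backs; the gripper's body (75 mm by 180 mm) begins 59 mm behind the grasp point.
Start: joints at [-1.247, 0.491, 1.559, -0, 1.092, -0.106], TCP at [260.455, -568.164, 214.661] pointing down, gripper open.
Joint ranges: [-3.1, 3.1], [-0.84, 2.19], [0.05, 2.79], [-1.13, 4.28], [0.06, 2.93], [-2.69, 2.69]. Speed limits (rad/s): [2.22, 2.22, 2.79, 3.14, 3.14, 3.14].

INTERFACE

Orientations are given as [roll, pitch, yaw] about the fixed x, y, z axes, in that order (R = Rz(yaw) Ry(pitch) Rx(roll)).
In Python, from cell import env gives the robot as it stands.
- The arm moves only by the tool drive_tool, never from a script. Its argument "increments" is a list of rows, each a list of 2 entries, a list of its own where there are three numbers: the shift along the tool's x, y, z as a fraction of full scale, then the turn, a rotation vector about the tool's x, y, z as a fraction of full scale. In form: [[[x, y, z], [ax, ay, az]], ...]. A call has 1 to 5 rows; each row shifts and turns the commanded pose from where the row before left it, along the tool's axes as they then stand; what a row does not reach is not made up. Full scale, the value 1, is 30 mm for a shift and 0.08 rad for a turn. A row lasts 1/12 s, in which the tool goes at most 41.7 mm and 7.16 degrees, less where a joint would pass 70% of its speed; a pose out of reach is approached as far as the arm can. A call with a number of a shift or a turn outside -1 to 1 is refused whole. A call with a gripper value outside its range is refused whole. "jaw" is the opening, from -1 (shut) to 1 (fully open), so that 0 is half open, set as the call begins (left out, the last holds). The fingers move at their own pace and stop on an object; the grip force is fixed at half the most. Time passes only in rows, so rows that do not move let the fingers close. It gives the time, the measured TCP pose, the force and the opening at its end, in the units of the state.
- env.state(): the state, without advancing time (a new reading comes with each control period).
- env.read_camera(name): name is "scene" or "top" or "wrist"; returns a dict with "pixels" (480x640x3 uint8, blue, green, red), "vertical_fov" (degrees; the focal length in pixels is half the picture's height over the tangent of half this angle, whatever the lens; pixels are square), "cx", "cy" (the principal point, pixels), "world_to_cam" (4x4, takes a point from world to camera coordinates). Camera axes: x right, y down, z forward; pixel columns grow to the right and rows downward; lengths in mm; the calibration is good to about 2 mm. A picture is of the moment at which its call begins. There is no depth.
- env.job_done(): hands the job in, once; it reports no verdict.
Trained networks look in a picture, given as the dict that the camera call returned (one of the last four; its "shot" number tells which), for a name from the list of things; names that differ only in an ending like _2 or _b are one class to them, and where a whole thing is asked for, a point or a joint stands for the part that bears it (a point fixed in the world has none). Each returns a list of dicts, best first, with "score" (0 to 1); they miss things now and then, are a little off and sometimes report something else, mostly with a low value. They report only what shows in the picture. A call takes as long as a camera call.
- env.boxes_of(target, picture): "point" ([x, y, z] in mm, in world coordinates, good to about 4 mm: the middle of the surface that is visible of it).
- env.tip_of(target, picture): "point" ([x, y, z] in mm, in world coordinates, good to about 4 mm: a listed point, or the origin of a listed thing).
The state is a dict: "t": time; "joints": joint angles; "qvel": joint speeds; "tau": joint torques, N m; "eef_pos": TCP position; "tcp_rot": TCP orientation; "ft_force": force on the tool from outside, world axes, zero at the start; "moment": the same for the moment, N m; "opening": opening from 0.0 (shut) to 1.0 (fully open).
Only numpy, scipy, OpenCV 4.12 (cv2) and the standard library are available. Lean on these libraries where they do the work, as an engineer would, in place of code of your own. Each camera call takes 0.05 s, during which the arm holds its last target.

## Working session

There is one attempt and no reset: what is moved stays moved. The work goes in short steps, Python scripts to look and compute and a tool call to move; the robot and the scene stay as the last step left them, time stands still between calls to the robot, and variables do not carry over. Pictures are saved under pics/ and viewed, and the job is handed in when it is done.

Besides the shell and the picture viewer there is one more tool, called after ">>>" by a JSON object that holds its "op" and its "data". drive_tool: Moves the arm, as the interface text tells. Its arguments: {"type":"object","properties":{"increments":{"type":"array","items":{"type":"array"}},"jaw":{"type":"number"}},"required":["increments"]}

```bash
ls; mkdir -p pics; cat > h.py <<'E'
import numpy as np, cv2
from cell import env
from scipy.spatial.transform import Rotation as R
def look(n,f):
    p=env.read_camera(n); cv2.imwrite('pics/'+f,p['pixels']); return p
def st():
    s=env.state(); print({k:np.round(s[k],3).tolist() for k in ['t','joints','eef_pos','tcp_rot','ft_force','opening']}); return s
E
python3 - <<'E'
from h import *
st()
for n in ['scene','top']:
    p=look(n,n+'0.png')
    for t in ['stand','frame_hinge','top_bar','hasp_pivot','hasp_pin','leg_hinge','leg_foot','seal','weight','ink_bottle','water_cup','inkstone','brush','paste_jar']:
        r=env.tip_of(t,p)[:2]
        print(n,t,[(np.round(q['point']).tolist(),round(q['score'],2)) for q in r])
    print(np.round(p['world_to_cam'],3).tolist(),p['vertical_fov'])
st()
E
```

```text
pics
{'t': 0.0, 'joints': [-1.247, 0.492, 1.559, 0.0, 1.092, -0.106], 'eef_pos': [260.41, -567.909, 214.084], 'tcp_rot': [-3.141, -0.0, 0.43], 'ft_force': [0.531, 0.109, 0.389], 'opening': 1.001}
scene stand [([679.0, -246.0, 4.0], 0.7), ([440.0, -53.0, 18.0], 0.53)]
scene frame_hinge [([527.0, -44.0, 37.0], 0.64)]
scene top_bar [([628.0, -40.0, 266.0], 0.97)]
scene hasp_pivot [([525.0, -42.0, 37.0], 0.45), ([527.0, -45.0, 0.0], 0.33)]
scene hasp_pin [([544.0, 132.0, 185.0], 0.47)]
scene leg_hinge [([562.0, 94.0, 130.0], 0.84)]
scene leg_foot [([604.0, 133.0, 230.0], 0.64), ([531.0, -43.0, 4.0], 0.26)]
scene seal [([452.0, -154.0, 25.0], 0.9), ([527.0, -42.0, 38.0], 0.21)]
scene weight [([439.0, -57.0, 19.0], 0.43)]
scene ink_bottle [([579.0, -247.0, 1.0], 0.68), ([543.0, 138.0, 189.0], 0.15)]
scene water_cup [([500.0, 240.0, 0.0], 0.85), ([606.0, 135.0, 231.0], 0.38)]
scene inkstone [([481.0, -295.0, 1.0], 0.9)]
scene brush [([713.0, -22.0, 2.0], 0.75), ([500.0, 236.0, 1.0], 0.57)]
scene paste_jar [([680.0, -247.0, 1.0], 0.7), ([440.0, -53.0, 20.0], 0.33)]
[[0.53, 0.848, 0.011, -315
[... 397 characters left out ...]
 [([603.0, 130.0, 231.0], 0.66)]
top seal [([450.0, -149.0, 21.0], 0.68)]
top weight [([439.0, -54.0, 17.0], 0.55)]
top ink_bottle [([581.0, -246.0, -6.0], 0.88)]
top water_cup [([497.0, 234.0, 1.0], 0.88), ([450.0, -151.0, 21.0], 0.51)]
top inkstone [([481.0, -293.0, 1.0], 0.83)]
top brush [([706.0, -26.0, -1.0], 0.78)]
top paste_jar [([680.0, -244.0, -0.0], 0.55)]
[[0.007, -0.999, -0.033, 8.456], [-0.991, -0.003, -0.136, 611.098], [0.136, 0.034, -0.99, 1073.555], [0.0, 0.0, 0.0, 1.0]] 55.551608110943626
{'t': 1.5, 'joints': [-1.247, 0.491, 1.559, 0.0, 1.092, -0.106], 'eef_pos': [260.453, -568.178, 214.653], 'tcp_rot': [3.141, 0.0, 0.43], 'ft_force': [1.161, 0.194, 0.828], 'opening': 1.002}
```

View pics/scene0.png

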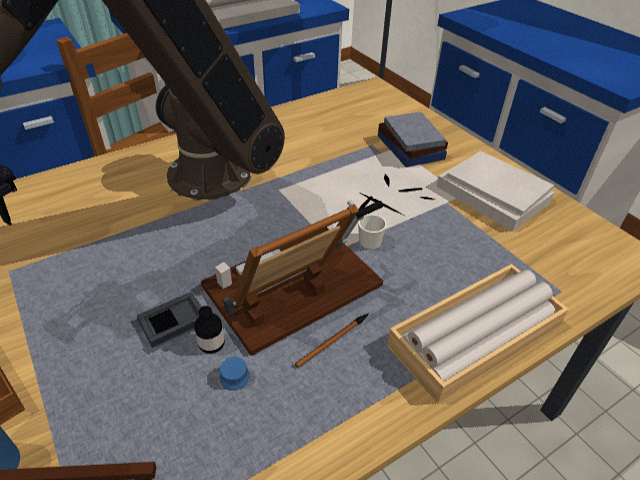

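View pics/top0.png

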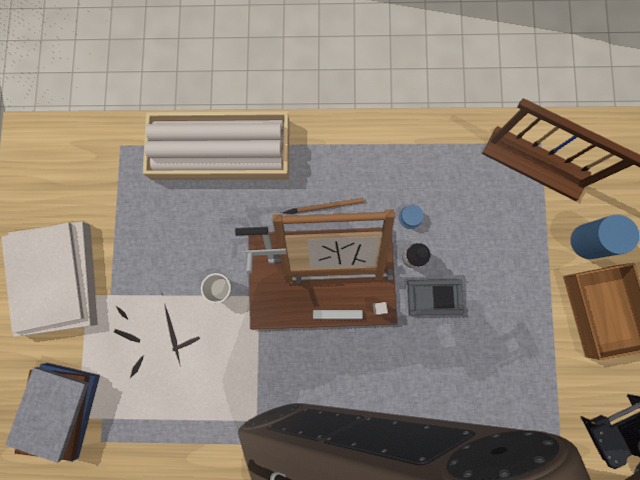

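>>> {"op": "drive_tool", "data": {"increments": [[[0, 0, -1], [0, 0, 1]], [[0, 0, -1], [0, 0, 1]], [[0, 0, -1], [0, 0, 1]], [[0, 0, -1], [0, 0, 1]], [[0, 0, -1], [0, 0, 0.87]]]}}

```text
t: 1.92
eef_pos: [260.4, -567.9, 366.3]
tcp_rot: [3.141, -0.0, 0.036]
ft_force: [-0.3, 0.4, 0.3]
opening: 1.001
```

```bash
cat > fit.py <<'E'
from h import *
from scipy.optimize import least_squares
th=.42
def fr(p): # frame pt -> stand
    x,y,z=p; return np.array([x*np.cos(th)+z*np.sin(th),y,36-x*np.sin(th)+z*np.cos(th)])
obs=[((0,0,0),(526,-44,37)),((0,0,250),(628.5,-42,263)),((0,140,100),(562,96,127.5)),((0,172,215),(603.5,131.5,230.5)),((-12,110,150),(573,64,178))]
def res(q):
    o=[]
    for p,w in obs:
        s=fr(p);c,n=np.cos(q[2]),np.sin(q[2]); o.append(np.array([q[0]+c*s[0]-n*s[1],q[1]+n*s[0]+c*s[1],s[2]])-w)
    return np.concatenate(o)
r=least_squares(res,[526,-44,0],loss='soft_l1',f_scale=3)
if __name__=='__main__': print(r.x, np.round(r.fun.reshape(-1,3),1))
def W(p,lean=.42):
    global th; th=lean; s=fr(p); q=r.x;c,n=np.cos(q[2]),np.sin(q[2]); return np.array([q[0]+c*s[0]-n*s[1],q[1]+n*s[0]+c*s[1],s[2]])
def pin(h,lean=.42): return W((-42,110+70*np.cos(h),150-70*np.sin(h)),lean)
def go(target):  # grasp point target -> tool frame units
    s=env.state(); Rm=R.from_euler('xyz',s['tcp_rot']).as_matrix()
    g=np.array(s['eef_pos'])-19*Rm[:,2]
    print('tool units',np.round(Rm.T@(np.array(target)-g)/30,2),'grasp',np.round(g,1))
E
python3 fit.py; python3 -c "
from fit import *
st()
for h in (0,.15,1.5): print(pin(h))
print(W((0,172,215)),W((0,0,250)),W((0,0,250),0))
go(pin(0)+[0,0,150])"
```

```text
[ 5.26453515e+02 -4.56957680e+01  4.50781986e-02] [[ 0.5 -1.7 -1. ]
 [-0.2  0.9  1.3]
 [-1.1 -0.  -0.2]
 [ 2.8 -1.4  1.8]
 [-1.3  2.5 -0.1]]
{'t': 1.917, 'joints': [-1.247, 0.386, 1.331, 0.0, 1.425, 0.288], 'eef_pos': [260.371, -567.908, 366.275], 'tcp_rot': [3.141, -0.0, 0.036], 'ft_force': [-0.276, 0.385, 0.33], 'opening': 1.001}
[541.13334307 135.14945976 190.08928008]
[536.90764945 134.17202013 180.53775865]
[515.62180706  68.88412359 126.33316526]
[606.28212938 130.08010546 232.31412217] [628.29007194 -41.10204747 264.27223508] [526.45351453 -45.69576799 286.        ]
tool units [ 10.2  -23.08   1.5 ] grasp [ 260.4 -567.9  385.3]
```

>>> {"op": "drive_tool", "data": {"increments": [[[0.45, -0.96, 0], [0, 0, 0]], [[0.45, -0.96, 0], [0, 0, 0]], [[0.45, -0.96, 0], [0, 0, 0]], [[0.45, -0.96, 0], [0, 0, 0]], [[0.45, -0.96, 0], [0, 0, 0]]]}}

```text
t: 2.33
eef_pos: [322.3, -420.1, 364.7]
tcp_rot: [3.141, -0.0, 0.04]
ft_force: [1.0, 0.2, -0.5]
opening: 1.0
```

>>> {"op": "drive_tool", "data": {"increments": [[[0.45, -0.96, 0], [0, 0, 0]], [[0.45, -0.96, 0], [0, 0, 0]], [[0.45, -0.96, 0], [0, 0, 0]], [[0.45, -0.96, 0], [0, 0, 0]], [[0.45, -0.96, 0], [0, 0, 0]]]}}

```text
t: 2.75
eef_pos: [384.0, -273.4, 364.8]
tcp_rot: [3.141, -0.0, 0.04]
ft_force: [0.6, -0.6, 0.5]
opening: 0.998
```

>>> {"op": "drive_tool", "data": {"increments": [[[0.45, -0.96, 0], [0, 0, 0]], [[0.45, -0.96, 0], [0, 0, 0]], [[0.45, -0.96, 0], [0, 0, 0]], [[0.45, -0.96, 0], [0, 0, 0]], [[0.45, -0.96, 0], [0, 0, 0]]]}}

```text
t: 3.17
eef_pos: [445.7, -126.8, 364.9]
tcp_rot: [3.141, -0.001, 0.04]
ft_force: [0.7, -0.1, 0.5]
opening: 0.995
```

>>> {"op": "drive_tool", "data": {"increments": [[[0.45, -0.96, 0], [0, 0, 0]], [[0.45, -0.96, 0], [0, 0, 0]], [[0.45, -0.96, 0], [0, 0, 0]], [[0.45, -0.96, 0], [0, 0, 0]], [[0.45, -0.96, 0], [0, 0, 0]]]}}

```text
t: 3.58
eef_pos: [507.4, 19.9, 364.8]
tcp_rot: [3.141, -0.0, 0.04]
ft_force: [0.6, -0.5, -0.3]
opening: 1.002
```

```bash
python3 -c "
from fit import *
st()
go(pin(0)+[0,0,150])
p=look('wrist','w1.png')
for t in ['hasp_pin','leg_foot','hasp_pivot','top_bar']:
  print(t,[(np.round(q['point']).tolist(),round(q['score'],2)) for q in env.tip_of(t,p)[:2]])
M=p['world_to_cam'];f=240/np.tan(np.radians(p['vertical_fov']/2))
for n,w in dict(pin0=pin(0),pin15=pin(.15),foot=W((0,172,215)),bar=W((0,0,250)),l=W((0,101,250)),r=W((0,-101,250))).items():
  c=M@np.append(w,1); print(n,np.round(c[:2]/c[2]*f+[p['cx'],p['cy']]))
"
```

```text
{'t': 3.583, 'joints': [-0.091, 0.194, 1.607, -0.0, 1.34, 1.44], 'eef_pos': [507.372, 19.899, 364.81], 'tcp_rot': [3.141, -0.0, 0.04], 'ft_force': [0.61, -0.514, -0.301], 'opening': 1.002}
tool units [ 1.28 -3.79  1.46] grasp [507.4  19.9 383.8]
hasp_pin [([548.0, 132.0, 186.0], 0.9), ([530.0, -44.0, -2.0], 0.18)]
leg_foot [([603.0, 126.0, 235.0], 0.61)]
hasp_pivot [([574.0, 63.0, 176.0], 0.73)]
top_bar [([629.0, -36.0, 266.0], 0.64)]
pin0 [185. 170.]
pin15 [189. 173.]
foot [168.  85.]
bar [419.  55.]
l [260.  56.]
r [579.  54.]
```

View pics/w1.png

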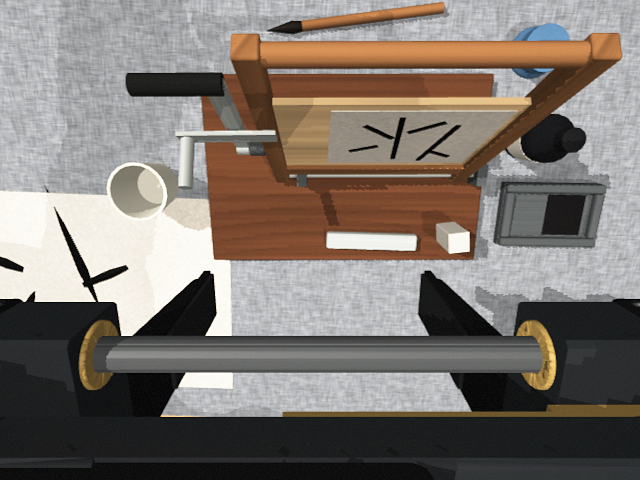

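>>> {"op": "drive_tool", "data": {"increments": [[[0.32, -0.95, 0], [0, 0, 0]], [[0.32, -0.95, 0], [0, 0, 0]], [[0.32, -0.95, 0], [0, 0, 0]], [[0.32, -0.94, 0], [0, 0, 0]], [[0, 0, 1], [0, 0, 0]]], "jaw": 0.1}}

```text
t: 4.25
eef_pos: [543.3, 135.9, 338.6]
tcp_rot: [-3.14, -0.009, 0.041]
ft_force: [1.1, 0.4, -0.2]
opening: 0.705
```

>>> {"op": "drive_tool", "data": {"increments": [[[0, 0, 1], [0, 0, 0]], [[0, 0, 1], [0, 0, 0]], [[0, 0, 0], [0, 0, 0]]]}}

```text
t: 4.5
eef_pos: [538.9, 132.0, 269.9]
tcp_rot: [3.141, 0.008, 0.039]
ft_force: [-0.3, 0.1, -0.9]
opening: 0.561
```

```bash
python3 -c "
from fit import *
st()
go(pin(0.03))
p=look('wrist','w2.png')
for t in ['hasp_pin','leg_foot','hasp_pivot','top_bar']:
  print(t,[(np.round(q['point']).tolist(),round(q['score'],2)) for q in env.tip_of(t,p)[:2]])
M=p['world_to_cam'];f=240/np.tan(np.radians(p['vertical_fov']/2))
for n,w in dict(pin0=pin(0),pin15=pin(.15),foot=W((0,172,215)),l=W((0,101,250)),r=W((0,-101,250))).items():
  c=M@np.append(w,1); print(n,np.round(c[:2]/c[2]*f+[p['cx'],p['cy']]))
"
```

```text
{'t': 4.5, 'joints': [0.121, 0.341, 1.653, -0.0, 1.156, 1.653], 'eef_pos': [538.864, 131.953, 269.906], 'tcp_rot': [3.141, 0.008, 0.039], 'ft_force': [-0.258, 0.097, -0.946], 'opening': 0.561}
tool units [ 0.07 -0.1   3.36] grasp [539.  132.  288.9]
hasp_pin [([543.0, 133.0, 187.0], 0.94)]
leg_foot [([607.0, 126.0, 235.0], 0.88)]
hasp_pivot [([573.0, 70.0, 179.0], 0.7)]
top_bar [([606.0, 124.0, 236.0], 0.22)]
pin0 [311. 239.]
pin15 [312. 241.]
foot [324. 141.]
l [492. 109.]
r [968. 106.]
```

View pics/w2.png

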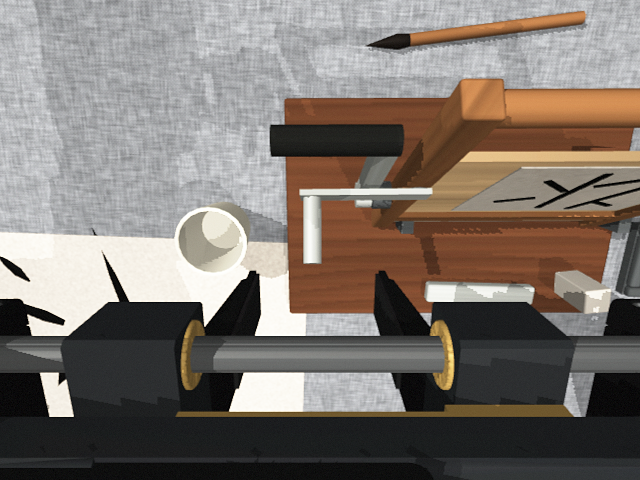

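>>> {"op": "drive_tool", "data": {"increments": [[[0.05, 0, 1], [0, 0, 0]], [[0, 0, 1], [0, 0, 0]], [[0, 0, 1], [0, 0, 0]], [[0, 0, 0.3], [0, 0, 0]], [[0, 0, 0], [0, 0, 0]]]}}

```text
t: 5.17
eef_pos: [542.2, 133.2, 175.0]
tcp_rot: [3.141, 0.002, 0.04]
ft_force: [0.1, -0.1, 0.1]
opening: 0.551
```

```bash
python3 -c "
from fit import *
st()
go(pin(0.03))
p=look('wrist','w3.png')
p=look('scene','s3.png')
"
```

```text
{'t': 5.167, 'joints': [0.123, 0.442, 1.769, -0.0, 0.932, 1.654], 'eef_pos': [542.169, 133.217, 174.951], 'tcp_rot': [3.141, 0.002, 0.04], 'ft_force': [0.069, -0.131, 0.132], 'opening': 0.551}
tool units [-0.06 -0.06  0.19] grasp [542.2 133.2 194. ]
```

View pics/w3.png

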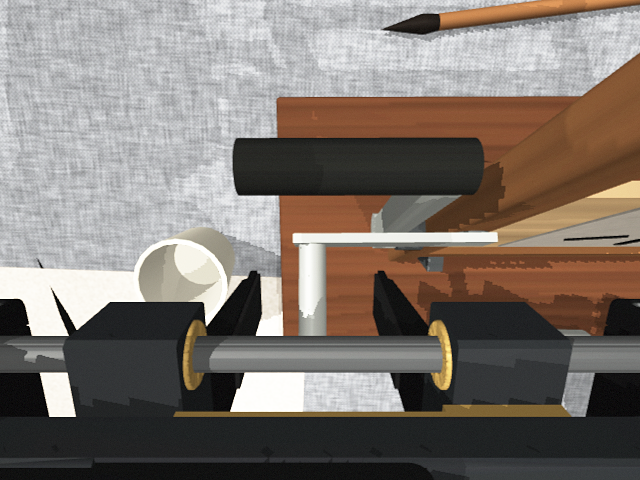

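View pics/s3.png

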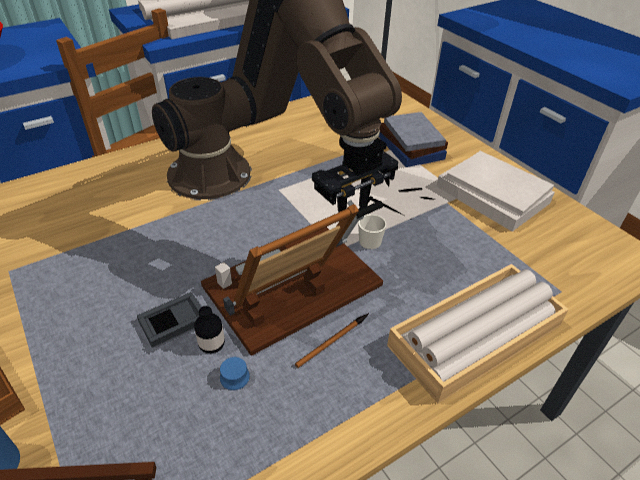

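>>> {"op": "drive_tool", "data": {"increments": [[[0, 0, 0.15], [0, 0, 0]], [[0, 0, 0], [0, 0, 0]], [[0, 0, 0], [0, 0, 0]], [[0, 0, 0], [0, 0, 0]], [[0, 0, 0], [0, 0, 0]]], "jaw": -1}}

```text
t: 5.68
eef_pos: [542.6, 133.5, 171.6]
tcp_rot: [3.142, -0.001, 0.04]
ft_force: [0.1, 0.6, 0.3]
opening: 0.257
```

>>> {"op": "drive_tool", "data": {"increments": [[[0, 0, 0], [0, 0, 0]], [[0, 0, 0], [0, 0, 0]], [[0, 0, 0], [0, 0, 0]], [[0, 0, 0], [0, 0, 0]]]}}

```text
t: 6.02
eef_pos: [542.1, 135.1, 171.2]
tcp_rot: [-3.139, 0.0, 0.04]
ft_force: [-1.7, 12.9, 1.0]
opening: 0.119
```

```bash
python3 -c "
from fit import *
s=st()
go(pin(0.03))
Rm=R.from_euler('xyz',s['tcp_rot']).as_matrix()
a=0.03;prev=pin(a)
for b in np.arange(.15,1.56,.14):
  print(round(b,2),np.round(Rm.T@(pin(b)-prev)/30,2)); prev=pin(b)
"
```

```text
{'t': 6.017, 'joints': [0.125, 0.447, 1.774, 0.003, 0.921, 1.654], 'eef_pos': [542.123, 135.053, 171.179], 'tcp_rot': [-3.139, 0.0, 0.04], 'ft_force': [-1.714, 12.883, 1.038], 'opening': 0.119}
tool units [-0.06 -0.    0.07] grasp [542.1 135.  190.2]
0.15 [-0.11  0.03  0.25]
0.29 [-0.13  0.07  0.29]
0.43 [-0.12  0.12  0.28]
0.57 [-0.12  0.16  0.26]
0.71 [-0.11  0.2   0.24]
0.85 [-0.09  0.23  0.21]
0.99 [-0.08  0.26  0.18]
1.13 [-0.06  0.29  0.14]
1.27 [-0.05  0.3   0.11]
1.41 [-0.03  0.32  0.07]
1.55 [-0.01  0.33  0.03]
```

>>> {"op": "drive_tool", "data": {"increments": [[[0, -0.05, 0], [0, 0, 0]], [[-0.06, 0.02, 0.12], [0, 0, 0]], [[-0.06, 0.02, 0.13], [0, 0, 0]], [[-0.06, 0.03, 0.14], [0, 0, 0]], [[-0.06, 0.04, 0.15], [0, 0, 0]]]}}

```text
t: 6.43
eef_pos: [534.9, 132.4, 154.7]
tcp_rot: [-3.14, -0.0, 0.04]
ft_force: [-1.5, 9.5, 0.1]
opening: 0.117
```

>>> {"op": "drive_tool", "data": {"increments": [[[-0.12, 0.12, 0.28], [0, 0, 0]], [[-0.12, 0.16, 0.26], [0, 0, 0]], [[0, 0, 0], [0, 0, 0]]]}}

```text
t: 6.68
eef_pos: [526.6, 123.6, 136.6]
tcp_rot: [-3.14, 0.004, 0.04]
ft_force: [-1.3, 15.4, -12.0]
opening: 0.12
```

```bash
python3 -c "
from fit import *
s=st()
go(pin(0.57))
"
```

```text
{'t': 6.683, 'joints': [0.107, 0.47, 1.849, 0.003, 0.826, 1.636], 'eef_pos': [526.563, 123.611, 136.582], 'tcp_rot': [-3.14, 0.004, 0.04], 'ft_force': [-1.259, 15.448, -11.977], 'opening': 0.12}
tool units [-0.01  0.01 -0.  ] grasp [526.6 123.6 155.6]
```

>>> {"op": "drive_tool", "data": {"increments": [[[0, -0.04, 0.03], [0, 0, 0]], [[-0.11, 0.2, 0.24], [0, 0, 0]], [[-0.09, 0.23, 0.21], [0, 0, 0]], [[-0.08, 0.26, 0.18], [0, 0, 0]], [[0, 0, 0], [0, 0, 0]]]}}

```text
t: 7.1
eef_pos: [517.8, 103.3, 115.9]
tcp_rot: [-3.14, 0.007, 0.04]
ft_force: [-2.7, 13.8, -22.0]
opening: 0.115
```

```bash
python3 -c "
from fit import *
s=st()
go(pin(0.99));go(pin(1.52))
"
```

```text
{'t': 7.1, 'joints': [0.071, 0.486, 1.896, 0.003, 0.766, 1.6], 'eef_pos': [517.771, 103.313, 115.906], 'tcp_rot': [-3.14, 0.007, 0.04], 'ft_force': [-2.715, 13.81, -21.999], 'opening': 0.115}
tool units [ 0.03  0.03 -0.06] grasp [517.9 103.3 134.9]
tool units [-0.12  1.19  0.29] grasp [517.9 103.3 134.9]
```

>>> {"op": "drive_tool", "data": {"increments": [[[0, -0.04, 0.06], [0, 0, 0]], [[-0.05, 0.29, 0.13], [0, 0, 0]], [[-0.05, 0.3, 0.11], [0, 0, 0]], [[-0.03, 0.32, 0.07], [0, 0, 0]], [[0, 0, 0], [0, 0, 0]]]}}

```text
t: 7.52
eef_pos: [515.4, 75.9, 105.8]
tcp_rot: [-3.141, 0.007, 0.04]
ft_force: [-5.9, 3.5, -14.4]
opening: 0.118
```

```bash
python3 -c "
from fit import *
s=st()
go(pin(1.41));go(pin(1.55))
"
```

```text
{'t': 7.517, 'joints': [0.019, 0.493, 1.922, 0.0, 0.733, 1.55], 'eef_pos': [515.36, 75.861, 105.809], 'tcp_rot': [-3.141, 0.007, 0.04], 'ft_force': [-5.859, 3.523, -14.362], 'opening': 0.118}
tool units [ 0.    0.02 -0.07] grasp [515.5  75.9 124.8]
tool units [-0.01  0.35 -0.05] grasp [515.5  75.9 124.8]
```

>>> {"op": "drive_tool", "data": {"increments": [[[0, 0.25, 0.04], [0, 0, 0]], [[0, 0, 0], [0, 0, 0]], [[0, 0, 0], [0, 0, 0]]]}}

```text
t: 7.77
eef_pos: [515.6, 68.8, 105.1]
tcp_rot: [3.142, 0.007, 0.04]
ft_force: [-6.9, 0.6, -10.1]
opening: 0.117
```

>>> {"op": "drive_tool", "data": {"increments": [[[0, 0, 0], [0, 0, 0]], [[0, 0, 0], [0, 0, 0]], [[0, 0, 0], [0, 0, 0]], [[0, 0, 0], [0, 0, 0]], [[0, 0, -0.3], [0, 0, 0]]], "jaw": 0}}

```text
t: 8.18
eef_pos: [517.9, 69.1, 115.0]
tcp_rot: [3.142, 0.001, 0.04]
ft_force: [0.3, -0.1, 0.2]
opening: 0.411
```

```bash
python3 -c "
from fit import *
s=st()
look('wrist','w4.png')
p=look('top','t4.png')
for t in ['hasp_pin','leg_foot']:
  print(t,[(np.round(q['point']).tolist(),round(q['score'],2)) for q in env.tip_of(t,p)[:2]])
"
```

```text
{'t': 8.183, 'joints': [0.006, 0.479, 1.914, -0.0, 0.75, 1.537], 'eef_pos': [517.924, 69.063, 115.019], 'tcp_rot': [3.142, 0.001, 0.04], 'ft_force': [0.333, -0.081, 0.235], 'opening': 0.411}
hasp_pin []
leg_foot [([604.0, 129.0, 227.0], 0.6)]
```

View pics/w4.png

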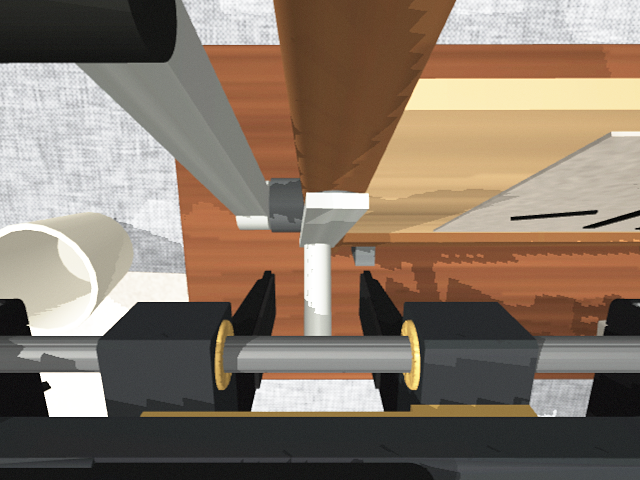

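>>> {"op": "drive_tool", "data": {"increments": [[[-0.1, 0, -1], [0, 0, 0]], [[-0.1, 0, -1], [0, 0, 0]], [[0, 0, -1], [0, 0, 0]], [[0, 0, -1], [0, 0, 0]], [[0, 0, -1], [0, 0, 0]]]}}

```text
t: 8.8
eef_pos: [511.9, 68.9, 267.2]
tcp_rot: [3.141, -0.0, 0.04]
ft_force: [0.3, -1.0, -0.2]
opening: 0.5
```

>>> {"op": "drive_tool", "data": {"increments": [[[0, 0, -1], [0, 0, 0]], [[0, 0, -1], [0, 0, 0]], [[0, 0, -1], [0, 0, 0]], [[1, -0.5, 0], [0, 0, 0]], [[1, -0.5, 0], [0, 0, 0]]], "jaw": -1}}

```text
t: 9.22
eef_pos: [571.6, 101.4, 358.7]
tcp_rot: [3.142, -0.005, 0.039]
ft_force: [-0.1, 0.0, -0.2]
opening: 0.206
```

>>> {"op": "drive_tool", "data": {"increments": [[[1, -0.6, 0], [0, 0, 0]], [[1, -0.6, 0], [0, 0, 0]], [[0, 0, 0], [0, 0, 0]]]}}

```text
t: 9.47
eef_pos: [632.7, 142.2, 353.5]
tcp_rot: [-3.141, 0.001, 0.042]
ft_force: [1.5, -0.3, -0.2]
opening: 0.022
```

```bash
python3 -c "
from fit import *
s=st()
go(np.array([637,140,215+19]))
p=look('wrist','w5.png')
for t in ['hasp_pin','leg_foot']:
  print(t,[(np.round(q['point']).tolist(),round(q['score'],2)) for q in env.tip_of(t,p)[:2]])
p=look('top','t5.png')
"
```

```text
{'t': 9.467, 'joints': [0.119, 0.432, 1.29, 0.001, 1.421, 1.648], 'eef_pos': [632.711, 142.162, 353.503], 'tcp_rot': [-3.141, 0.001, 0.042], 'ft_force': [1.456, -0.34, -0.222], 'opening': 0.022}
tool units [0.14 0.08 4.62] grasp [632.7 142.2 372.5]
hasp_pin [([520.0, 70.0, 123.0], 0.75)]
leg_foot [([607.0, 129.0, 236.0], 0.66)]
```

View pics/w5.png

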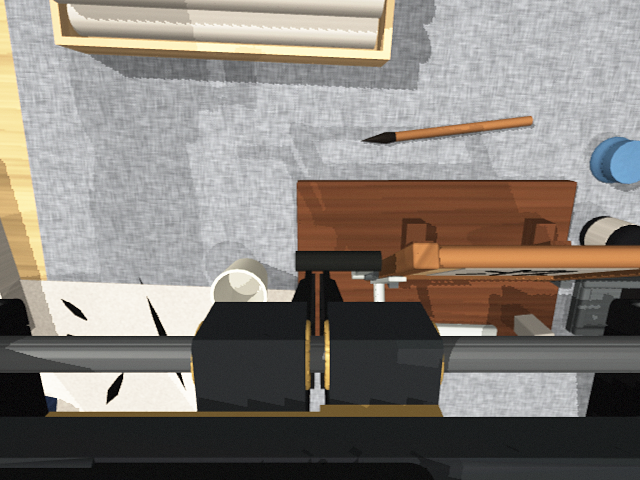

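>>> {"op": "drive_tool", "data": {"increments": [[[0.35, 0, 0.6], [0, 0, 0]], [[0, 0, 1], [0, 0, 0]], [[0, 0, 1], [0, 0, 0]], [[0, 0, 1], [0, 0, 0]], [[0, 0, 1], [0, 0, 0]]]}}

```text
t: 10.08
eef_pos: [639.2, 139.3, 217.4]
tcp_rot: [3.142, -0.001, 0.039]
ft_force: [0.5, -0.4, -0.7]
opening: 0.007
```

>>> {"op": "drive_tool", "data": {"increments": [[[-0.3, 0, 0], [0, 0, 0]], [[-0.3, 0, 0], [0, 0, 0]], [[-0.3, 0, 0], [0, 0, 0]], [[-0.3, 0, 0], [0, 0, 0]]]}}

```text
t: 10.42
eef_pos: [603.5, 138.5, 220.2]
tcp_rot: [-3.141, -0.004, 0.04]
ft_force: [-0.1, 0.6, 0.3]
opening: 0.005
```

```bash
python3 -c "
from fit import *
s=st()
p=look('wrist','w6.png')
p=look('top','t6.png')
for t in ['hasp_pin','leg_foot','top_bar']:
  print(t,[(np.round(q['point']).tolist(),round(q['score'],2)) for q in env.tip_of(t,p)[:2]])
"
```

```text
{'t': 10.417, 'joints': [0.119, 0.476, 1.57, -0.0, 1.092, 1.65], 'eef_pos': [603.536, 138.501, 220.23], 'tcp_rot': [-3.141, -0.004, 0.04], 'ft_force': [-0.067, 0.614, 0.321], 'opening': 0.005}
hasp_pin [([514.0, 69.0, 124.0], 0.78), ([572.0, 70.0, 179.0], 0.31)]
leg_foot [([709.0, -27.0, -2.0], 0.62)]
top_bar [([628.0, -45.0, 265.0], 0.65)]
```

View pics/w6.png

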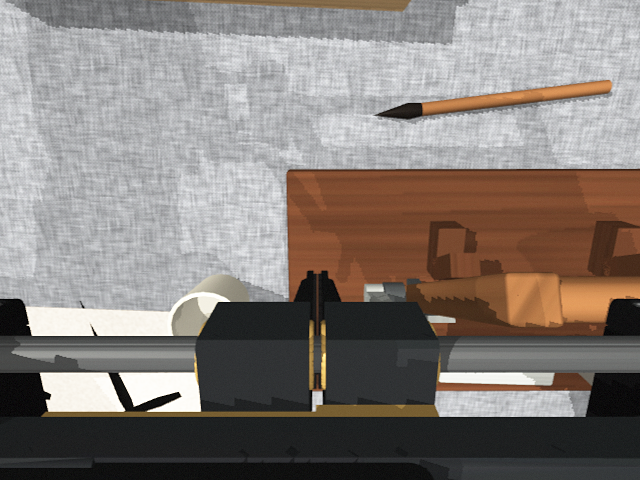

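>>> {"op": "drive_tool", "data": {"increments": [[[-0.4, 0, 0], [0, 0, 0]], [[-0.4, 0, 0], [0, 0, 0]], [[-0.4, 0, 0], [0, 0, 0]], [[-0.3, 0, 0], [0, 0, 0]], [[-0.3, 0, 0], [0, 0, 0]]]}}

```text
t: 11.08
eef_pos: [549.8, 136.4, 217.7]
tcp_rot: [3.142, -0.0, 0.04]
ft_force: [0.5, 0.4, 0.0]
opening: 0.003
```

>>> {"op": "drive_tool", "data": {"increments": [[[0, 0, 0], [0, 0, 0]], [[0, 0, 0], [0, 0, 0]], [[0, 0, 0], [0, 0, 0]], [[0.8, 0, 0], [0, 0, 0]], [[0.8, 0, -0.5], [0, 0, 0]]]}}

```text
t: 11.5
eef_pos: [597.8, 138.3, 230.8]
tcp_rot: [3.141, 0.004, 0.04]
ft_force: [0.6, -0.2, -0.3]
opening: 0.003
```

>>> {"op": "drive_tool", "data": {"increments": [[[0, 0, -1], [0, 0, 0]], [[0, 0, -1], [0, 0, 0]], [[0, 0, -1], [0, 0, 0]], [[0, 0, -1], [0, 0, 0]], [[0, 0, 0], [0, 0, 0]]], "jaw": 0}}

```text
t: 11.92
eef_pos: [599.8, 138.6, 358.5]
tcp_rot: [-3.141, -0.009, 0.04]
ft_force: [0.3, -0.4, 0.8]
opening: 0.3
```

```bash
python3 -c "
from fit import *
s=st()
a=W((0,140,100))
print('expected foot', W((-115*np.sin(2.5),172,100+115*np.cos(2.5))))
p=look('wrist','w7.png')
p=look('top','t7.png')
for t in ['hasp_pin','leg_foot','top_bar']:
  print(t,[(np.round(q['point']).tolist(),round(q['score'],2)) for q in env.tip_of(t,p)[:2]])
"
```

```text
{'t': 11.917, 'joints': [0.12, 0.37, 1.374, -0.0, 1.389, 1.65], 'eef_pos': [599.813, 138.558, 358.54], 'tcp_rot': [-3.141, -0.009, 0.04], 'ft_force': [0.295, -0.357, 0.785], 'opening': 0.3}
expected foot [459.12902212 123.4422117   71.24845226]
hasp_pin [([515.0, 70.0, 124.0], 0.79)]
leg_foot [([457.0, 124.0, 73.0], 0.86), ([524.0, -42.0, 36.0], 0.58)]
top_bar [([630.0, -44.0, 263.0], 0.84)]
```

View pics/t7.png

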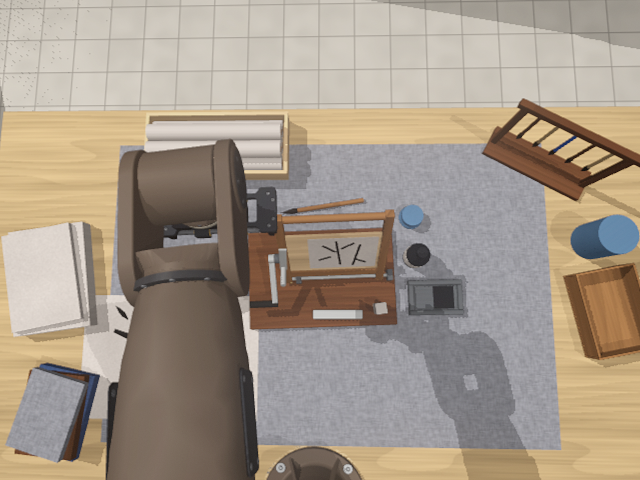

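View pics/w7.png

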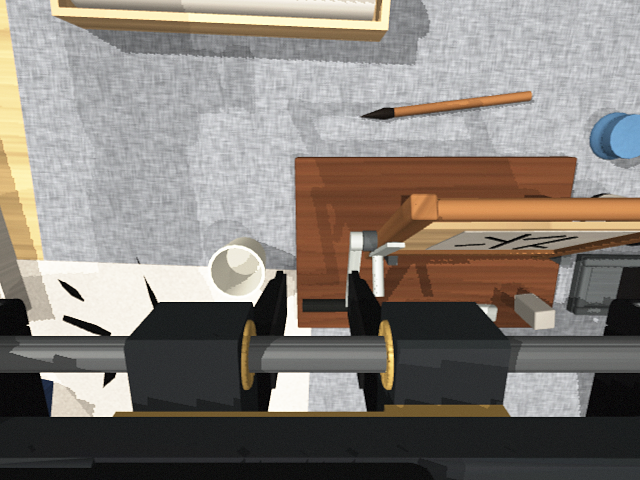

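>>> {"op": "drive_tool", "data": {"increments": [[[0, 1, 0], [0, 0, 0]], [[0, 1, 0], [0, 0, 0]], [[0, 1, 0], [0, 0, 0]], [[0, 1, 0], [0, 0, 0]], [[0, 1, 0], [0, 0, 0]]], "jaw": 0.2}}

```text
t: 12.58
eef_pos: [603.8, -12.8, 351.4]
tcp_rot: [-3.141, 0.002, 0.04]
ft_force: [-0.1, 0.0, 0.3]
opening: 0.597
```

>>> {"op": "drive_tool", "data": {"increments": [[[0, 0, 0], [0, 0, -1]], [[0, 0, 0], [0, 0, -1]], [[0, 0, 0], [0, 0, -1]], [[0, 0, 0], [0, 0, -1]], [[0, 0, 0], [0, 0, -1]]]}}

```text
t: 13.0
eef_pos: [603.9, -11.6, 351.3]
tcp_rot: [-3.14, 0.002, 0.444]
ft_force: [0.6, 0.3, -0.8]
opening: 0.603
```

>>> {"op": "drive_tool", "data": {"increments": [[[0, 0, 0], [0, 0, -1]], [[0, 0, 0], [0, 0, -1]], [[0, 0, 0], [0, 0, -1]], [[0, 0, 0], [0, 0, -1]], [[0, 0, 0], [0, 0, -1]]]}}

```text
t: 13.42
eef_pos: [604.0, -11.5, 351.3]
tcp_rot: [-3.14, 0.001, 0.844]
ft_force: [0.3, 0.6, -1.3]
opening: 0.599
```

>>> {"op": "drive_tool", "data": {"increments": [[[0, 0, 0], [0, 0, -1]], [[0, 0, 0], [0, 0, -1]], [[0, 0, 0], [0, 0, -1]], [[0, 0, 0], [0, 0, -1]], [[0, 0, 0], [0, 0, -1]]]}}

```text
t: 13.83
eef_pos: [604.0, -11.5, 351.3]
tcp_rot: [-3.14, 0.001, 1.244]
ft_force: [-0.3, -0.0, 0.5]
opening: 0.598
```

>>> {"op": "drive_tool", "data": {"increments": [[[0, 0, 0], [0, 0, -1]], [[0, 0, 0], [0, 0, -1]], [[0, 0, 0], [0, 0, -1]], [[0, 0, 0], [0, 0, -1]], [[0, 0, 0], [0, 0, -0.7]]]}}

```text
t: 14.25
eef_pos: [603.9, -11.5, 351.3]
tcp_rot: [-3.139, -0.0, 1.62]
ft_force: [0.3, 0.4, -0.4]
opening: 0.605
```

```bash
python3 -c "
from fit import *
s=st()
print(W((0,0,250)))
go(W((0,0,250)))
p=look('wrist','w8.png')
for t in ['top_bar','hasp_pin']:
  print(t,[(np.round(q['point']).tolist(),round(q['score'],2)) for q in env.tip_of(t,p)[:2]])
M=p['world_to_cam'];f=240/np.tan(np.radians(p['vertical_fov']/2))
for n,w in dict(c=W((0,0,250)),l=W((0,101,250)),r=W((0,-101,250))).items():
  c=M@np.append(w,1); print(n,np.round(c[:2]/c[2]*f+[p['cx'],p['cy']]))
"
```

```text
{'t': 14.25, 'joints': [-0.128, 0.36, 1.409, -0.0, 1.376, -0.178], 'eef_pos': [603.948, -11.503, 351.262], 'tcp_rot': [-3.139, -0.0, 1.62], 'ft_force': [0.338, 0.424, -0.404], 'opening': 0.605}
[628.29007194 -41.10204747 264.27223508]
tool units [-1.03  0.77  3.53] grasp [604.  -11.5 370.3]
top_bar [([628.0, -37.0, 260.0], 0.59), ([452.0, -156.0, 15.0], 0.56)]
hasp_pin [([522.0, 70.0, 124.0], 0.62)]
c [350. 281.]
l [354. 132.]
r [346. 404.]
```

View pics/w8.png

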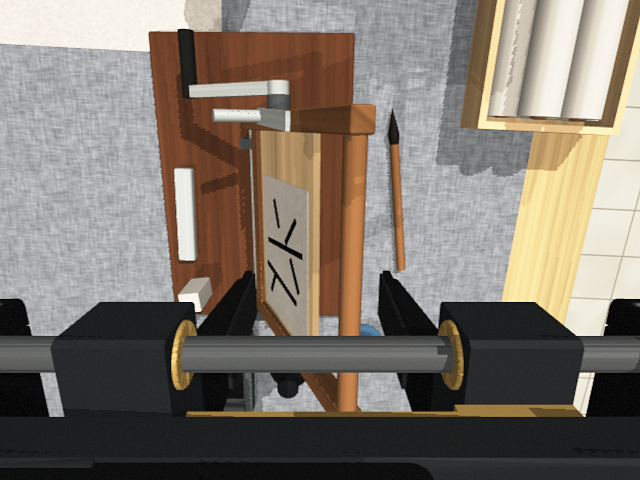

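>>> {"op": "drive_tool", "data": {"increments": [[[-0.5, 0.38, 0], [0, 0, 0]], [[-0.5, 0.38, 0], [0, 0, 0]], [[0, 0, 1], [0, 0, 0]], [[0, 0, 1], [0, 0, 0]], [[0, 0, 0], [0, 0, 0]]]}}

```text
t: 14.82
eef_pos: [626.4, -40.4, 286.7]
tcp_rot: [-3.133, -0.002, 1.614]
ft_force: [-0.1, 0.2, -0.7]
opening: 0.601
```

```bash
python3 -c "
from fit import *
s=st()
go(W((0,0,250)))
"
```

```text
{'t': 14.817, 'joints': [-0.17, 0.439, 1.449, -0.0, 1.263, -0.212], 'eef_pos': [626.381, -40.417, 286.726], 'tcp_rot': [-3.133, -0.002, 1.614], 'ft_force': [-0.15, 0.171, -0.706], 'opening': 0.601}
tool units [-0.03  0.07  1.38] grasp [626.6 -40.4 305.7]
```

>>> {"op": "drive_tool", "data": {"increments": [[[0, 0.05, 0.7], [0, 0, 0]], [[0, 0, 0.65], [0, 0, 0]], [[0, 0, 0], [0, 0, 0]], [[0, 0, 0], [0, 0, 0]]]}}

```text
t: 15.15
eef_pos: [629.8, -40.3, 252.7]
tcp_rot: [-3.141, -0.0, 1.615]
ft_force: [0.1, -0.5, 1.0]
opening: 0.604
```

>>> {"op": "drive_tool", "data": {"increments": [[[0, 0, 0], [0, 0, 0]], [[0, 0, 0], [0, 0, 0]], [[0, 0, 0], [0, 0, 0]], [[0, 0, 0], [0, 0, 0]], [[0, 0, 0], [0, 0, 0]]], "jaw": -1}}

```text
t: 15.57
eef_pos: [629.8, -40.4, 252.7]
tcp_rot: [3.141, 0.0, 1.616]
ft_force: [0.5, -0.7, -1.0]
opening: 0.31
```

>>> {"op": "drive_tool", "data": {"increments": [[[0, 0, 0], [0, 0, 0]], [[0, 0, 0], [0, 0, 0]], [[0, 0, 0], [0, 0, 0]], [[0, 0, 0], [0, 0, 0]], [[0, 0, 0], [0, 0, 0]]]}}

```text
t: 15.98
eef_pos: [628.5, -40.4, 252.2]
tcp_rot: [-3.139, 0.0, 1.616]
ft_force: [-7.0, 0.6, 3.8]
opening: 0.163
```

```bash
python3 -c "
from fit import *
s=st()
go(W((0,0,250)))
Rm=R.from_euler('xyz',s['tcp_rot']).as_matrix()
a=.42;prev=W((0,0,250),a)
for b in np.arange(.36,-.01,-.06):
  q=W((0,0,250),b);print(round(b,2),np.round(Rm.T@(q-prev)/30,2)); prev=q
look('wrist','w9.png')
"
```

```text
{'t': 15.983, 'joints': [-0.169, 0.466, 1.497, -0.001, 1.182, -0.214], 'eef_pos': [628.502, -40.439, 252.223], 'tcp_rot': [-3.139, 0.0, 1.616], 'ft_force': [-6.959, 0.596, 3.829], 'opening': 0.163}
tool units [-0.02 -0.01  0.23] grasp [628.6 -40.4 271.2]
0.36 [ 0.   -0.46 -0.19]
0.3 [ 0.   -0.47 -0.16]
0.24 [ 0.   -0.48 -0.13]
0.18 [ 0.   -0.49 -0.1 ]
0.12 [ 0.   -0.49 -0.07]
0.06 [ 0.   -0.5  -0.04]
0.0 [ 0.   -0.5  -0.01]
```

View pics/w9.png

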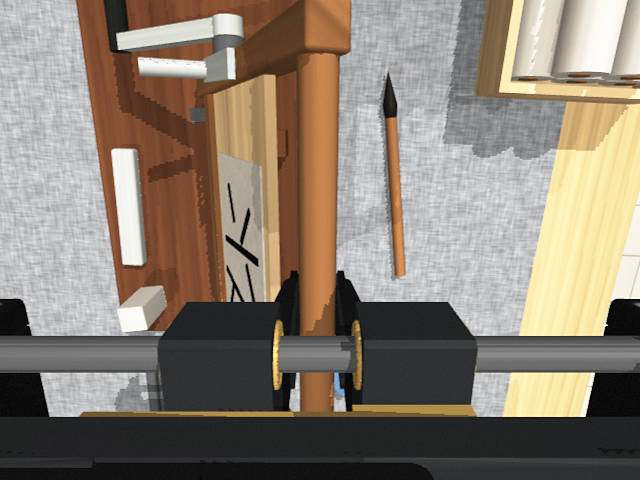

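>>> {"op": "drive_tool", "data": {"increments": [[[0, 0, 0], [0, 0, 0]], [[0, 0, 0], [0, 0, 0]], [[0, -0.02, 0.23], [0, 0, 0]], [[0, 0, 0], [0, 0, 0]], [[0, 0, 0], [0, 0, 0]]], "jaw": -0.4}}

```text
t: 16.45
eef_pos: [629.0, -40.4, 244.6]
tcp_rot: [-3.141, -0.0, 1.616]
ft_force: [-0.6, 0.5, -0.3]
opening: 0.298
```

>>> {"op": "drive_tool", "data": {"increments": [[[0, 0, 0], [0, 0, 0]], [[0, 0, 0], [0, 0, 0]], [[0, 0, 0], [0, 0, 0]], [[0, 0, 0], [0, 0, 0]], [[0, 0, 0], [0, 0, 0]]], "jaw": -1}}

```text
t: 16.87
eef_pos: [628.5, -40.4, 245.2]
tcp_rot: [-3.14, 0.0, 1.616]
ft_force: [-4.7, -0.1, 1.9]
opening: 0.163
```

>>> {"op": "drive_tool", "data": {"increments": [[[0, -0.15, -0.07], [0, 0, 0]], [[0, -0.2, -0.08], [0, 0, 0]], [[0, -0.2, -0.08], [0, 0, 0]], [[0, -0.2, -0.08], [0, 0, 0]], [[0, -0.2, -0.07], [0, 0, 0]]]}}

```text
t: 17.28
eef_pos: [599.9, -41.6, 256.8]
tcp_rot: [3.142, -0.0, 1.616]
ft_force: [1.3, 1.2, -5.3]
opening: 0.159
```

```bash
python3 -c "
from fit import *
s=st()
go(W((0,0,250),.3))
go(W((0,0,250),0))
"
```

```text
{'t': 17.283, 'joints': [-0.179, 0.418, 1.565, 0.0, 1.158, -0.225], 'eef_pos': [599.876, -41.647, 256.804], 'tcp_rot': [3.142, -0.0, 1.616], 'ft_force': [1.266, 1.249, -5.257], 'opening': 0.159}
tool units [-0.02  0.01  0.03] grasp [599.9 -41.6 275.8]
tool units [-0.02 -2.45 -0.34] grasp [599.9 -41.6 275.8]
```

>>> {"op": "drive_tool", "data": {"increments": [[[0, -0.25, -0.06], [0, 0, 0]], [[0, -0.25, -0.06], [0, 0, 0]], [[0, -0.25, -0.05], [0, 0, 0]], [[0, -0.25, -0.05], [0, 0, 0]], [[0, -0.25, -0.03], [0, 0, 0]]]}}

```text
t: 17.7
eef_pos: [562.7, -43.2, 264.9]
tcp_rot: [3.14, 0.0, 1.616]
ft_force: [2.1, 4.4, 4.9]
opening: 0.164
```

>>> {"op": "drive_tool", "data": {"increments": [[[0, -0.25, -0.03], [0, 0, 0]], [[0, -0.25, -0.02], [0, 0, 0]], [[0, -0.25, -0.02], [0, 0, 0]], [[0, -0.2, 0], [0, 0, 0]], [[0, -0.1, 0], [0, 0, 0]]]}}

```text
t: 18.12
eef_pos: [530.6, -44.6, 266.5]
tcp_rot: [-3.141, -0.0, 1.616]
ft_force: [1.7, 5.9, 4.9]
opening: 0.158
```

>>> {"op": "drive_tool", "data": {"increments": [[[0, 0, 0], [0, 0, 0]], [[0, 0, 0], [0, 0, 0]], [[0, 0, 0], [0, 0, 0]]]}}

```text
t: 18.37
eef_pos: [531.3, -44.6, 266.4]
tcp_rot: [-3.141, -0.0, 1.616]
ft_force: [1.2, 5.5, 5.4]
opening: 0.164
```

```bash
python3 -c "
from fit import *
s=st()
go(W((0,0,250),0))
print('exp foot', W((-115*np.sin(2.5),172,100+115*np.cos(2.5)),0),'exp pin',pin(1.52,0))
for n in ['wrist','top','scene']:
  p=look(n,n[0]+'10.png')
  for t in ['hasp_pin','leg_foot','top_bar','frame_hinge','leg_hinge','hasp_pivot']:
    print(t,[(np.round(q['point']).tolist(),round(q['score'],2)) for q in env.tip_of(t,p)[:1]])
"
```

```text
{'t': 18.367, 'joints': [-0.208, 0.308, 1.713, 0.0, 1.121, -0.253], 'eef_pos': [531.267, -44.583, 266.423], 'tcp_rot': [-3.141, -0.0, 1.616], 'ft_force': [1.244, 5.545, 5.4], 'opening': 0.164}
tool units [-0.03 -0.16 -0.02] grasp [531.3 -44.6 285.4]
exp foot [449.9483086  123.02808113  43.86848421] exp pin [479.37909427  65.85044871 116.09028992]
hasp_pin [([484.0, 64.0, 116.0], 0.72)]
leg_foot [([450.0, 121.0, 46.0], 0.72)]
top_bar [([531.0, -43.0, 285.0], 0.76)]
frame_hinge []
leg_hinge [([438.0, -54.0, 22.0], 0.2)]
hasp_pivot [([515.0, 64.0, 186.0], 0.85)]
hasp_pin []
leg_foot [([447.0, 126.0, 43.0], 0.69)]
top_bar []
frame_hinge []
leg_hinge [([521.0, 96.0, 136.0], 0.85)]
hasp_pivot []
hasp_pin []
leg_foot [([448.0, 131.0, 46.0], 0.44)]
top_bar [([532.0, -45.0, 286.0], 0.89)]
frame_hinge [([527.0, -46.0, 32.0], 0.81)]
leg_hinge [([522.0, 93.0, 135.0], 0.46)]
hasp_pivot [([578.0, -245.0, -0.0], 0.59)]
```

View pics/w10.png

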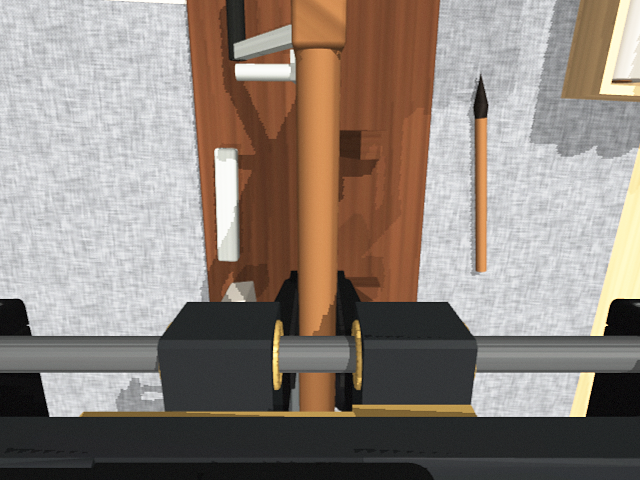

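View pics/s10.png

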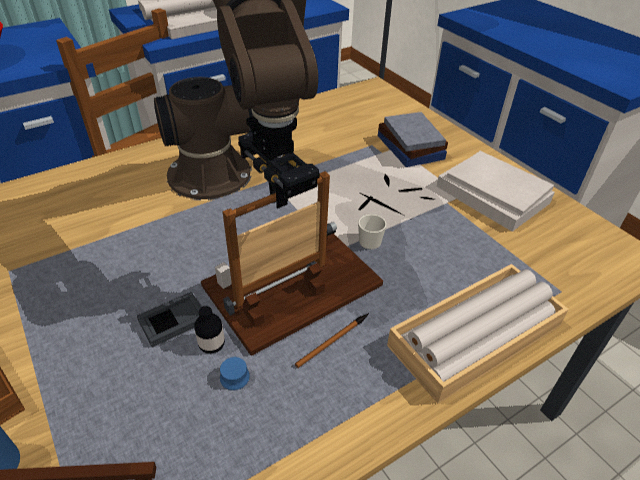

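View pics/t10.png

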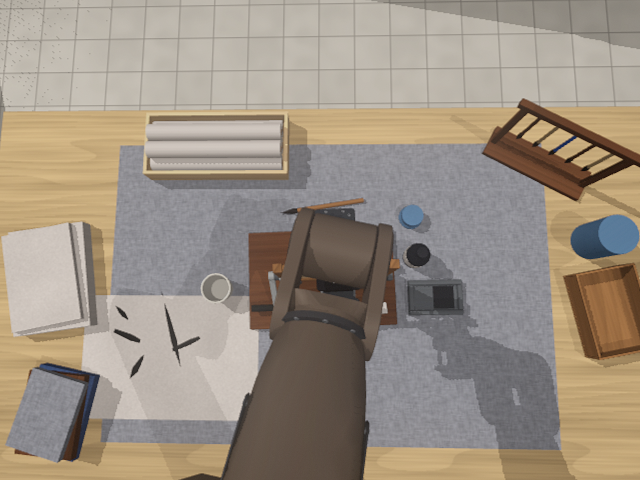

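>>> {"op": "drive_tool", "data": {"increments": [[[0, -0.1, 0], [0, 0, 0]], [[0, 0, 0], [0, 0, 0]], [[0, 0, 0], [0, 0, 0]], [[0, 0, 0], [0, 0, 0]], [[0, 0, 0], [0, 0, 0]]]}}

```text
t: 19.83
eef_pos: [528.3, -44.7, 266.4]
tcp_rot: [-3.141, -0.0, 1.616]
ft_force: [0.5, 6.2, 6.2]
opening: 0.16
```

```bash
python3 -c "
from fit import *
s=st()
go(W((0,0,250),0))
print(env.job_done())
"
```

```text
{'t': 19.833, 'joints': [-0.209, 0.303, 1.72, 0.0, 1.119, -0.255], 'eef_pos': [528.348, -44.689, 266.39], 'tcp_rot': [-3.141, -0.0, 1.616], 'ft_force': [0.536, 6.171, 6.25], 'opening': 0.16}
tool units [-0.03 -0.06 -0.02] grasp [528.4 -44.7 285.4]
the job is handed in; nothing more can be done
None
```

The job is handed in at 19.8 s of the 72 s allowed. The frame is upright and gripped by its top bar. No verdict was reported, so success rests on my own checks.

- **Hasp:** I gripped the pull pin and swung it down to about 1.5 rad. It still hung along the post in the pictures taken once the frame was up.
- **Leg:** I pushed the foot from behind past its balance point. It fell to its stop while the frame still leaned. The network put the foot at (457, 124, 73), against the expected (459, 123, 71).
- **Frame:** I pinched the top bar, then opened and re-gripped about 7 mm deeper because the first grip was shallow. I then carried it upright and held it there.

**Last checks:**
- **Tilt:** the bar is about 2 mm from its upright position, a lean of roughly 0.01 rad.
- **Grip:** the opening is 15 mm on the 16 mm bar.
- **Foot:** the network placed it at a height of 43 to 46 mm, against 44 expected, so it should be clear of the base.
- **Other things on the table:** none looks moved in the pictures where it shows. The arm hid parts of the base in the top view, and I did not re-measure their positions.

A few network readings disagreed at low scores: once each for the leg hub and the hasp pivot in the last looks, and once for the foot while the arm hid it. I went by the better-scored readings that matched the fitted geometry.

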